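Fill the gift tin with ring pots

ROBOT

A 7-joint arm with a two-finger parallel gripper is mounted at the origin on the work surface. World frame = base frame: x ahead of the robot, y to its left, z up, the work surface at z = 0. Lengths are in m, angles in rad, forces in N, time in s.
With the tool pointing down it reaches from about 0.425 to 0.925 m from the base axis. Payload 6.8 kg.
Tool frame: the origin (TCP) lies midway between the tips of the shut fingers; the grasp point (between the pads) lies bot.grip_point_offset behind it (bot.grip_point_offset is the distance from the TCP to the grasp point, in m); z points along the fingers, y is the line along which they close (so a half turn about z gives the same grasp; the last joint's range is limited). The gripper opens to 85 mm and grips with 20 to 120 N. Pads are 22 mm wide; open, the fingers measure 114 mm over their backs; the gripper's body (76 mm by 85 mm) begins 54 mm behind the grasp point. The pads swing forward as they close: fully open they stand 13 mm farther back than shut.
Start: joints at [-1.405, 0.477, 0.022, 1.555, -0.011, 1.109, -0.083], TCP at [0.183, 0.65, 0.231] pointing down, gripper open.
Joint ranges: [-2.96, 2.96], [-0.34, 2.1], [-1.41, 1.46], [0.24, 2.44], [-1.37, 4.51], [0.17, 1.92], [-2.96, 2.96]. Speed limits (rad/s): [2.39, 2.39, 3.14, 3.14, 3.14, 3.14, 3.14].

INTERFACE

Orientations are given as a unit quaternion [w, x, y, z].
In Python, from station import get_obs, cams, job, bot gives the robot as it stands.
- The arm moves only by the tool arm_command, never from a script. Its argument "rows" is a list that holds one entry, the list of rows, each a list of 5 numbers: the finger opening in mm, from 0 to 85.4, then the shift along the world's x, y, z in units of 60 mm (1.0 is 60 mm), then the turn about the world's z in units of 0.08 rad (1.0 is 0.08 rad). In form: [[[grip, x, y, z, turn], ...]]. A call has exactly 10 rows; each row shifts and turns the commanded pose from where the row before left it; what a row does not reach is not made up. A row lasts 1/8 s, in which the tool goes at most 62.5 mm and 10.7 degrees, less where a joint would pass 70% of its speed; a pose out of reach is approached as far as the arm can. A call with a number of a shift or a turn outside -1 to 1 is refused whole. A call with a gripper value outside its range is refused whole. The fingers move at their own pace and stop on an object; "newtons" is the grip in N (left out, the last holds). Time passes only in rows, so rows that do not move let the fingers close, or fill a call up. It gives the time, the measured TCP pose, the force, the opening and the grip force at its end, in the units of the state.
- get_obs(): the state, without advancing time (a new reading comes with each control period).
- cams.read_camera(name): name is "scene" or "top"; returns the picture (480x640x3 uint8, red, green, blue); there is no depth.
- cams.camera_params(name): a dict with "K" (3x3 intrinsics, pixels), "k1" (the pictures are not rectified: a ray, as slopes to the right and down, at radius r is drawn at 1 + k1 r^2 times it, then the intrinsics apply), "extrinsics" (4x4, takes a point from camera to world coordinates). Camera axes: x right, y down, z forward; pixel columns grow to the right and rows downward; lengths in m; the calibration is good to about 2 mm. A picture is of the moment at which its call begins. camera_params takes no time and is no camera call.
- job.hand_in(): hands the job in; it is judged then, once.
The state is a dict: "t": time; "q": joint angles; "joint_vel": joint speeds; "joint_torque": joint torques, N m; "eef_pos": TCP position; "tool_rot": TCP orientation; "contact_force": force on the tool from outside, world axes, zero at the start; "torque": the same for the moment, N m; "gripper_width": opening from 0.0 (shut) to 1.0 (fully open); "grasp_force": force on a finger pad.
Only numpy, scipy, OpenCV 4.12 (cv2) and the standard library are available. Lean on these libraries where they do the work, as an engineer would, in place of code of your own. Each camera call takes 0.05 s, during which the arm holds its last target. There are 200 camera calls.

TASK

Finish packing the round gift tin: take the two knobbed wooden ring pots off the sloping display stand and set them down in the tin with the five already there, so that all seven stand flat and upright on its bottom, one in the middle and six close round it. Lower each pot to the bottom of the tin before letting go, do not drop it in, and leave the wooden tree and the other goods on the table where they are.

Things in the scene. Friction and masses are not known exactly. Their poses are not given: they have to be found in the camera images.
- tin_floor (a point): Centre of the inner floor of the round bare-metal gift tin, open, fixed on the table. Inside 208 mm across, outside 216 mm; rim 43 mm above this point, 46 mm above the table. z up; its yaw means nothing. Seven pots fit on the floor with about 5 mm of play between them, only as one in the middle and six round it
- stand: Pale-wood sloping display stand, fixed. Origin on the table under the board's middle; z up, y along the board; it faces away from the robot or across its front. Board 310 mm long, 100 mm deep, sloping 30 degrees: low edge at the stand's -x, high edge at +x, middle of its face 62 mm above the table
- stand_ledge (a point): Middle of the top of the stop ledge along the board's low edge: 10 mm thick, 20 mm proud of the face. Two pots and a wooden tree stand on the face in a row about 95 mm apart, in any order, square to it (axes 30 degrees from upright, tops leaning to the stand's -x), resting against the ledge
- pot1_mid (a point): Turned-wood ring pot, one rigid piece, about 100 g, 64 mm tall: round body 64 mm across, 36 mm high (tapering to 52 mm at the foot, 56 mm at the flat top); on it a stem 16 mm across, 6 mm high, and a cylindrical knob 26 mm across, 22 mm high. Point: on the axis, 32 mm above the foot; z: axis, foot to knob. Starts upright in the tin, in the middle or in the ring round it, where two neighbouring places are empty
- pot2_mid (a point): Turned-wood ring pot, one rigid piece, about 100 g, 64 mm tall: round body 64 mm across, 36 mm high (tapering to 52 mm at the foot, 56 mm at the flat top); on it a stem 16 mm across, 6 mm high, and a cylindrical knob 26 mm across, 22 mm high. Point: on the axis, 32 mm above the foot; z: axis, foot to knob. Starts upright in the tin, in the middle or in the ring round it, where two neighbouring places are empty
- pot3_mid (a point): Turned-wood ring pot, one rigid piece, about 100 g, 64 mm tall: round body 64 mm across, 36 mm high (tapering to 52 mm at the foot, 56 mm at the flat top); on it a stem 16 mm across, 6 mm high, and a cylindrical knob 26 mm across, 22 mm high. Point: on the axis, 32 mm above the foot; z: axis, foot to knob. Starts upright in the tin, in the middle or in the ring round it, where two neighbouring places are empty
- pot4_mid (a point): Turned-wood ring pot, one rigid piece, about 100 g, 64 mm tall: round body 64 mm across, 36 mm high (tapering to 52 mm at the foot, 56 mm at the flat top); on it a stem 16 mm across, 6 mm high, and a cylindrical knob 26 mm across, 22 mm high. Point: on the axis, 32 mm above the foot; z: axis, foot to knob. Starts upright in the tin, in the middle or in the ring round it, where two neighbouring places are empty
- pot5_mid (a point): Turned-wood ring pot, one rigid piece, about 100 g, 64 mm tall: round body 64 mm across, 36 mm high (tapering to 52 mm at the foot, 56 mm at the flat top); on it a stem 16 mm across, 6 mm high, and a cylindrical knob 26 mm across, 22 mm high. Point: on the axis, 32 mm above the foot; z: axis, foot to knob. Starts upright in the tin, in the middle or in the ring round it, where two neighbouring places are empty
- pot6_mid (a point): Turned-wood ring pot, one rigid piece, about 100 g, 64 mm tall: round body 64 mm across, 36 mm high (tapering to 52 mm at the foot, 56 mm at the flat top); on it a stem 16 mm across, 6 mm high, and a cylindrical knob 26 mm across, 22 mm high. Point: on the axis, 32 mm above the foot; z: axis, foot to knob. Starts on the sloping stand, tilted 30 degrees
- pot7_mid (a point): Turned-wood ring pot, one rigid piece, about 100 g, 64 mm tall: round body 64 mm across, 36 mm high (tapering to 52 mm at the foot, 56 mm at the flat top); on it a stem 16 mm across, 6 mm high, and a cylindrical knob 26 mm across, 22 mm high. Point: on the axis, 32 mm above the foot; z: axis, foot to knob. Starts on the sloping stand, tilted 30 degrees
- tree_mid (a point): turned wooden Christmas tree in the row on the stand, 98 mm tall: round base 64 mm across and 12 mm thick, thin stem and tapering tiers (52 mm across at most). Not for the tin. Point on its axis, 49 mm above its base
- spool_mid (a point): bystander: spool of red ribbon lying flat, 72 mm across, 30 mm high; point at its centre
- tealight_mid (a point): bystander: amber glass tea-light holder, 62 mm across, 44 mm high; point at its centre
- jar_mid (a point): bystander: amber jar with wooden cap, 72 mm across, 85 mm high; point at its centre
- bangle_mid (a point): bystander: dark wooden bangle lying flat, 84 mm across, 16 mm high; point at its centre
- mug_mid (a point): bystander: white mug, 80 mm across, 90 mm high; point at its centre
Not all that is in view belongs to the job. Leave any purple look-alike of the part that bears pot7_mid alone. Leave any yellow look-alike of the part that bears pot2_mid alone.

How it is judged:
By the outcome, as a careful person would: the job done as asked, in the order asked, and still so for the second after the job is handed in, with the robot touching nothing.
It also fails if it takes over 69 s, if anything falls off the work surface, if the arm or the gripper's body presses on something with over 40 N, if the wrist force passes 120 N, or if a joint passes its speed limit or range.

## Working session

There is one attempt and no reset: what is moved stays moved. The work goes in short steps, Python scripts to look and compute and a tool call to move; the robot and the scene stay as the last step left them, time stands still between calls to the robot, and variables do not carry over. Pictures are saved under pics/ and viewed, at most 14 in all, crops included, and the job is handed in when it is done.

Besides the shell and the picture viewer there is one more tool, called after "Emit:" as name([rows], argument=value, ...), one row to a line, values as JSON. arm_command: Moves the arm, as the interface text tells. Its arguments: {"type":"object","properties":{"rows":{"type":"array"},"newtons":{"type":"number"}},"required":["rows"]}

```bash
mkdir -p pics; cat > h.py <<'E'
from station import get_obs, cams, job, bot
import numpy as np, cv2
def snap(c,f,crop=None,s=1):
    im=cams.read_camera(c)[:,:,::-1]
    cv2.imwrite('pics/raw_'+f,im)
    if crop: x0,y0,x1,y1=crop; im=im[y0:y1,x0:x1]
    cv2.imwrite('pics/'+f,cv2.resize(im,None,fx=s,fy=s,interpolation=cv2.INTER_CUBIC))
def proj(c,P):
    p=cams.camera_params(c);E=np.array(p['extrinsics']);K=np.array(p['K'])
    q=(np.atleast_2d(P)-E[:3,3])@E[:3,:3]; s=q[:,:2]/q[:,2:]
    s=s*(1+p['k1']*(s**2).sum(1,keepdims=True)); return s@K[:2,:2].T+K[:2,2]
def ray(c,uv):
    p=cams.camera_params(c);E=np.array(p['extrinsics']);K=np.array(p['K'])
    d=np.array([(uv[0]-K[0,2])/K[0,0],(uv[1]-K[1,2])/K[1,1]]);s=d.copy()
    for _ in range(20): s=d/(1+p['k1']*(s@s))
    return E[:3,3],E[:3,:3]@np.array([*s,1])
def onz(c,uv,z):
    o,d=ray(c,uv); return o+d*(z-o[2])/d[2]
E
python3 - <<'E'
from h import *
snap('top','top0.png');snap('scene','scene0.png')
for c in('top','scene'):print(cams.camera_params(c))
print(get_obs(),bot.grip_point_offset)
E
```

```text
{'K': array([[567.59396537,   0.        , 324.47150134],
       [  0.        , 567.59396537, 237.57342975],
       [  0.        ,   0.        ,   1.        ]]), 'k1': -0.15418048371803067, 'extrinsics': array([[ 9.57760592e-04, -9.95562030e-01,  9.41027494e-02,
         4.17727387e-01],
       [-9.99832446e-01, -2.67356046e-03, -1.81088775e-02,
         1.02424107e-01],
       [ 1.82801003e-02, -9.40696382e-02, -9.95397780e-01,
         1.34016635e+00],
       [ 0.00000000e+00,  0.00000000e+00,  0.00000000e+00,
         1.00000000e+00]])}
{'K': array([[564.37461411,   0.        , 327.23002278],
       [  0.        , 564.37461411, 237.67682067],
       [  0.        ,   0.        ,   1.        ]]), 'k1': -0.00035853374733764947, 'extrinsics': array([[ 0.50462033,  0.71544693, -0.48321218,  1.21376919],
       [ 0.86332905, -0.41518075,  0.28685866, -0.2911167 ],
       [ 0.00461175, -0.56192583, -0.82717477,  1.19857831],
       [ 0.        ,  0.        ,  0.        ,  1.        ]])}
{'t': 0.1, 'q': array([-1.40512944,  0.47771346,  0.0223386 ,  1.55631962, -0.01154025,
        1.10930237, -0.08308442]), 'joint_vel': array([ 0.00147726, -0.0028602 ,  0.00074494, -0.00064202,  0.00061354,
        0.00088426,  0.00133759]), 'joint_torque': array([ 4.30620887e-03, -5.97766578e+01,  1.61335699e+00, -2.81955224e+01,
        1.27759666e-02,  5.07071265e-03, -4.37924641e-06]), 'eef_pos': array([0.18234805, 0.64936392, 0.23043943]), 'tool_rot': array([-7.09399379e-05,  1.36445638e-01,  9.90647231e-01, -8.04645532e-04]), 'contact_force': array([ 0.98582191,  0.34884383, -0.93484785]), 'torque': array([-0.02335966, -0.02311134, -0.07570078]), 'grasp_force': 0.0, 'gripper_width': 1.0003814004020204} 0.0187
```

View pics/top0.png

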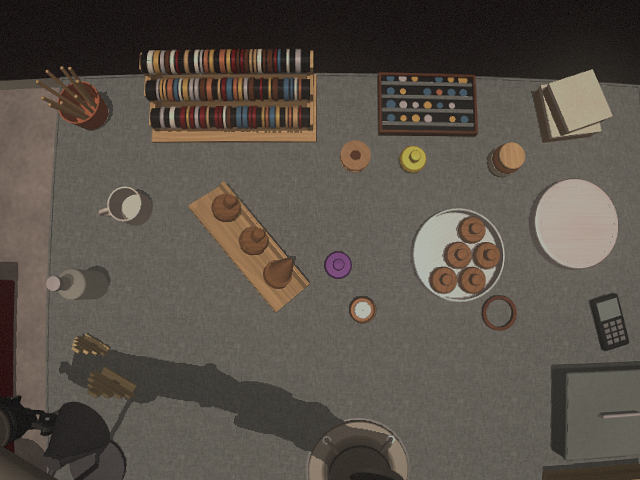

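View pics/scene0.png

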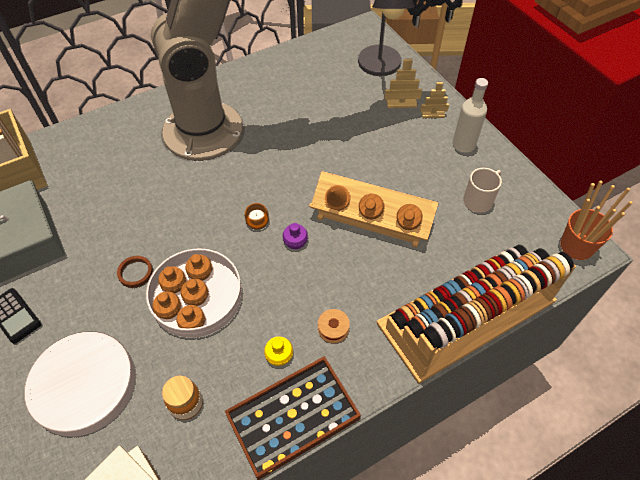

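The top view shows the two brown pots on the stand at about (227,206) and (254,239), and the tree at (280,270). The tin is at (458,255), with empty ring places toward the left and upper left. Things that could be taken for a target:
- purple pot at (338,264): leave
- yellow pot at (413,159): leave
- tree at (280,270): leave
- five pots already in the tin

The targets are the two on the stand.

```bash
python3 - <<'E'
from h import *
im=cv2.imread('pics/raw_top0.png')
a=cv2.resize(im[170:320,180:320],None,fx=4,fy=4,interpolation=cv2.INTER_CUBIC)
b=cv2.resize(im[200:310,405:515],None,fx=5,fy=5,interpolation=cv2.INTER_CUBIC)
cv2.imwrite('pics/st.png',a);cv2.imwrite('pics/tin.png',b)
s=cv2.imread('pics/raw_scene0.png')
cv2.imwrite('pics/ss.png',cv2.resize(s[165:255,300:450],None,fx=5,fy=5,interpolation=cv2.INTER_CUBIC))
E
```

```text
(no output)
```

View pics/st.png

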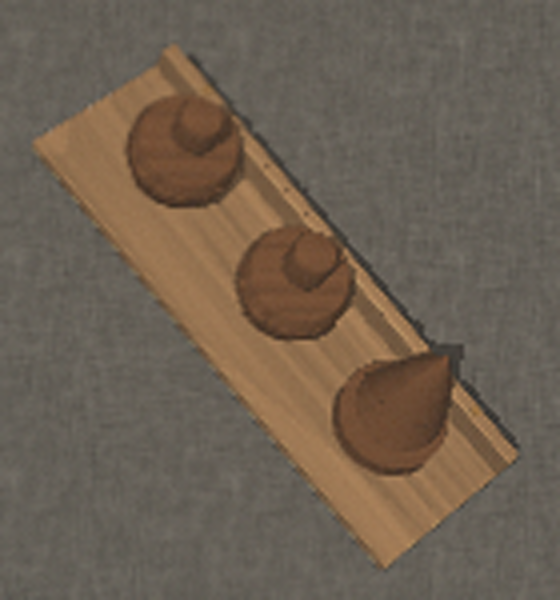

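View pics/tin.png

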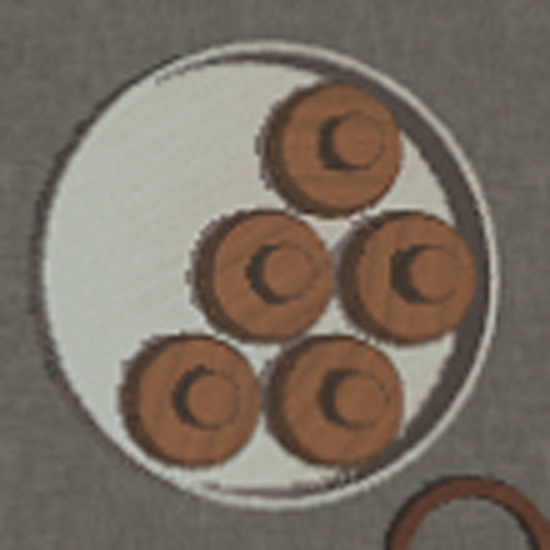

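View pics/ss.png

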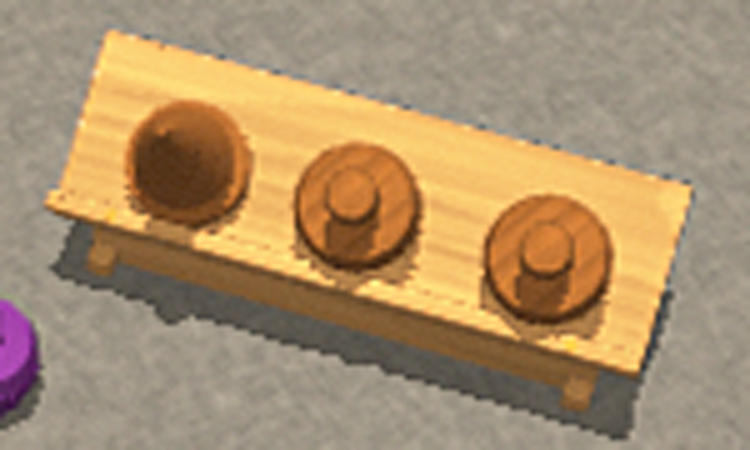

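```bash
cat > fit.py <<'E'
from h import *
from scipy.optimize import least_squares
T=lambda u,v:(u/4+180-.4,v/4+170-.4)
S=lambda u,v:(u/5+300-.4,v/5+165-.4)
c30,s30=np.cos(np.pi/6),.5
def world(p,P):
    c,s=np.cos(p[2]),np.sin(p[2]); P=np.array(P)
    return np.c_[p[0]+c*P[:,0]-s*P[:,1],p[1]+s*P[:,0]+c*P[:,1],P[:,2]]
def pt(s,y,h): return [s*c30-h*s30,y,.062+s*s30+h*c30]
hi=[pt(.05,.155,0),pt(.05,-.155,0)]
# stand +y end = tree or far end, by sign fit
ot=[T(35,145),T(385,568)];os=[S(692,185),S(108,30)]
kt=[T(206,118),T(317,254)];ks=[S(549,246),S(352,190)]
def model(p): return hi+[pt(p[3],p[4],.064),pt(p[3],p[5],.064)]
def res(p):
    W=world(p,model(p)); return np.r_[(proj('top',W)-np.array(ot+kt)).ravel(),(proj('scene',W)-np.array(os+ks)).ravel()]
W0=np.array([onz('top',o,.087) for o in ot]);m=W0.mean(0);d=W0[0]-W0[1]
y=np.arctan2(d[1],d[0])-np.pi/2
r=least_squares(res,[m[0],m[1],y,-.015,.09,0],x_scale=[.1,.1,1,.1,.1,.1])
p=r.x;print(p,np.round(r.fun.reshape(-1,2),1))
print('yaw deg',np.degrees(p[2]))
base=world(p,[pt(p[3],p[i],.036) for i in(4,5)]);top=world(p,[pt(p[3],p[i],.064) for i in(4,5)])
print('bodytop',base,'knobtop',top)
print('-x dir',-np.cos(p[2]),-np.sin(p[2]),'y line deg',np.degrees(p[2])+90)
t=lambda u,v:(u/5+405-.4,v/5+200-.4)
print('tin rim',[onz('top',t(*q),.046) for q in[(268,275)]])
print('rim ext',[onz('top',t(*q),.046)for q in[(36,275),(500,275),(268,40),(268,509)]])
for q in[(358,139),(287,270),(432,272),(213,399),(356,398)]: print('knob',onz('top',t(*q),.067))
E
python3 fit.py
```

```text
[ 0.47152445  0.31064902 -0.88915856  0.18199942  0.09042179 -0.00111157] [[  4.6  -5.5]
 [  3.1  -2.6]
 [  0.4  -9.1]
 [  0.6  -8.1]
 [ -1.9   4.9]
 [ -1.9   1.9]
 [ -1.6 -21. ]
 [ -1.  -21. ]]
yaw deg -50.94503263875747
bodytop [[0.62970808 0.25920293 0.18417662]
 [0.55862859 0.2015309  0.18417662]] knobtop [[0.62088716 0.27007451 0.20842534]
 [0.54980767 0.21240248 0.20842534]]
-x dir -0.6300656651949608 0.7765418582036847 y line deg 39.05496736124253
tin rim [array([ 0.50132152, -0.23073429,  0.046     ])]
rim ext [array([ 0.50128925, -0.12199326,  0.046     ]), array([ 0.50126351, -0.34190475,  0.046     ]), array([ 0.61117529, -0.23319251,  0.046     ]), array([ 0.3933923 , -0.22900053,  0.046     ])]
knob [ 0.5624728  -0.26892862  0.067     ]
knob [ 0.50224704 -0.23422877  0.067     ]
knob [ 0.5013118  -0.30237235  0.067     ]
knob [ 0.44366835 -0.19888113  0.067     ]
knob [ 0.44383709 -0.26535952  0.067     ]
```

```bash
sed -i 's/hi=.*/hi=[pt(.05,-.155,0),pt(.05,.155,0)]/; s/-np.pi\/2$/+np.pi\/2/; s/-.015,.09,0\]/-.015,-.09,0]/' fit.py; python3 fit.py | head -20
```

```text
[ 5.18804484e-01  2.53348756e-01  2.27457829e+00 -7.34348171e-03
 -9.78499361e-02 -3.33293159e-06] [[-0.8 -1. ]
 [ 0.1  0. ]
 [-1.3 -0.2]
 [-0.6 -0.3]
 [-0.5  0.2]
 [-0.8 -0.6]
 [-1.2  0.2]
 [-0.9  0.5]]
yaw deg 130.3237363872112
bodytop [[0.60916857 0.29809621 0.08950517]
 [0.53457029 0.23477911 0.08950517]] knobtop [[0.61822805 0.2874226  0.11375388]
 [0.54362977 0.22410551 0.11375388]]
-x dir 0.6471056807920355 -0.7624003134093509 y line deg 220.3237363872112
tin rim [array([ 0.50132152, -0.23073429,  0.046     ])]
rim ext [array([ 0.50128925, -0.12199326,  0.046     ]), array([ 0.50126351, -0.34190475,  0.046     ]), array([ 0.61117529, -0.23319251,  0.046     ]), array([ 0.3933923 , -0.22900053,  0.046     ])]
knob [ 0.5624728  -0.26892862  0.067     ]
knob [ 0.50224704 -0.23422877  0.067     ]
knob [ 0.5013118  -0.30237235  0.067     ]
knob [ 0.44366835 -0.19888113  0.067     ]
```

Emit:
arm_command([
  [[50, 0.725, -0.602, 0, -0.74], [50, 0.725, -0.602, -0.1, -0.74], [50, 0.725, -0.602, -0.1, -0.74], [50, 0.725, -0.602, -0.1, -0.74], [50, 0.725, -0.602, -0.1, -0.74], [50, 0.725, -0.602, -0.1, -0.74], [50, 0.725, -0.602, -0.1, -0.74], [50, 0.725, -0.602, -0.1, -0.74], [50, 0.725, -0.602, -0.1, -0.74], [50, 0.725, -0.602, -0.1, -0.74]],
], newtons=25)

```text
t: 1.35
eef_pos: [0.6185, 0.2874, 0.1767]
tool_rot: [-0.0, 0.42, 0.907, -0.0]
contact_force: [0.0, 0.8, 0.4]
gripper_width: 0.582
grasp_force: 0.0
```

Emit:
arm_command([
  [[50, 0, 0, -0.5, 0], [50, 0, 0, -0.45, 0], [50, 0, 0, -0.25, 0], [50, 0, 0, -0.2, 0], [50, 0, 0, 0, 0], [20, 0, 0, 0, 0], [20, 0, 0, 0, 0], [20, 0, 0, 0, 0], [20, 0, 0, 0, 0], [20, 0, 0, 0, 0]],
], newtons=25)

```text
t: 2.6
eef_pos: [0.6184, 0.2889, 0.0943]
tool_rot: [0.001, 0.42, 0.908, 0.001]
contact_force: [0.0, -0.2, 5.9]
gripper_width: 0.296
grasp_force: 26.3
```

```bash
python3 - <<'E'
from h import *
o=get_obs();print(o['eef_pos'],o['gripper_width'],o['grasp_force'],o['contact_force'])
E
```

```text
[0.61839302 0.28889897 0.09433672] 0.29554002999202106 26.324790716171265 [ 0.01777805 -0.24408309  5.94932201]
```

Emit:
arm_command([
  [[20, 0, 0, 0.3, 0], [20, 0, 0, 0.6, 0], [20, 0, 0, 0.4, 0], [20, -0.05, -0.4, 0, 0], [20, -0.05, -0.8, 0, 0], [20, -0.05, -0.8, 0, 0], [20, -0.05, -0.8, 0, 0], [20, -0.05, -0.6, -0.1, 0], [20, -0.05, -0.25, -0.2, 0], [20, 0, 0, 0, 0]],
])

```text
t: 3.85
eef_pos: [0.5977, 0.0684, 0.1515]
tool_rot: [-0.002, 0.42, 0.907, -0.001]
contact_force: [0.8, 0.8, -0.9]
gripper_width: 0.292
grasp_force: 25.7
```

```bash
python3 - <<'E'
from h import *
snap('scene','s1.png',(230,130,390,280),5)
print(get_obs()['eef_pos'],proj('scene',get_obs()['eef_pos']))
E
```

```text
[0.59854364 0.07037042 0.15222633] [[325.8047083  236.66458565]]
```

View pics/s1.png

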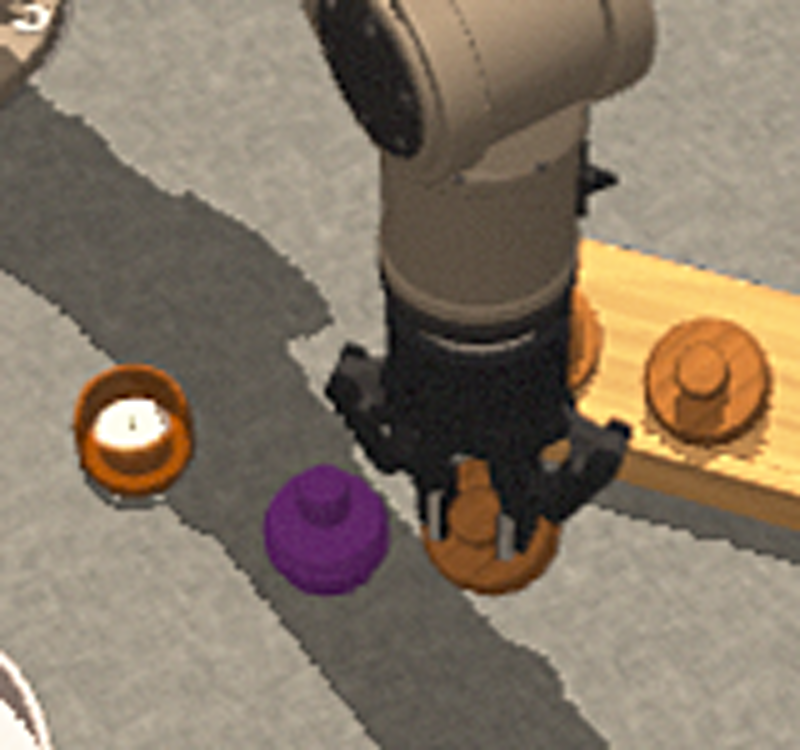

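Emit:
arm_command([
  [[20, 0, 0, -0.6, 0], [20, 0, 0, -0.6, 0], [20, 0, 0, -0.3, 0], [20, 0, 0, -0.2, 0], [20, 0, 0, -0.03, 0], [20, -0.065, 0.076, 0, 0], [20, -0.065, 0.076, 0, 0], [20, -0.065, 0.076, -0.03, 0], [20, -0.065, 0.076, -0.04, 0], [20, -0.065, 0.076, -0.05, 0]],
])

```text
t: 5.15
eef_pos: [0.5836, 0.0917, 0.0457]
tool_rot: [0.003, 0.42, 0.907, 0.002]
contact_force: [-2.2, -3.1, 20.7]
gripper_width: 0.291
grasp_force: 29.4
```

```bash
python3 - <<'E'
from h import *
snap('scene','s2.png',(250,160,410,280),5)
o=get_obs();print(o['eef_pos'],o['contact_force'],o['torque'])
E
```

```text
[0.58280175 0.09271707 0.04534332] [-1.57490662 -2.60664484 18.75215569] [-0.72979691  0.08872103  0.00316911]
```

View pics/s2.png

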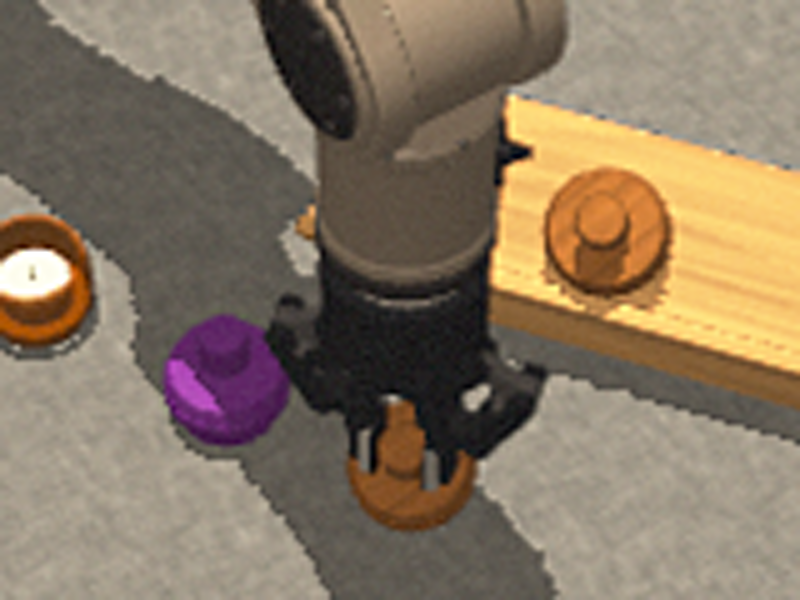

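Emit:
arm_command([
  [[20, 0, 0, 0.03, 0], [50, 0, 0, 0, 0], [50, 0, 0, 0, 0], [50, 0, 0, 0.2, 0], [50, 0, 0, 0.8, 0], [50, 0, 0, 0.95, 0], [50, -0.167, 0.5, 0.05, 0], [50, -0.2, 0.7, 0, 0], [50, -0.2, 0.7, 0, 0], [50, -0.1, 0.3, 0, 0]],
])

```text
t: 6.45
eef_pos: [0.5389, 0.2275, 0.1646]
tool_rot: [-0.0, 0.418, 0.909, 0.001]
contact_force: [0.7, -0.7, -1.1]
gripper_width: 0.586
grasp_force: 0.0
```

```bash
python3 - <<'E'
from h import *
o=get_obs();print(o['eef_pos'],o['gripper_width'],o['contact_force'])
snap('scene','s3.png');snap('top','t3.png')
a=cv2.imread('pics/s3.png')[190:270,270:350];b=cv2.imread('pics/t3.png')[160:240,280:360]
cv2.imwrite('pics/c3.png',cv2.resize(np.hstack([a,b]),None,fx=5,fy=5,interpolation=cv2.INTER_CUBIC))
E
```

```text
[0.53889415 0.22749116 0.1645824 ] 0.5863179162200134 [ 0.69600794 -0.71474187 -1.07238412]
```

View pics/c3.png

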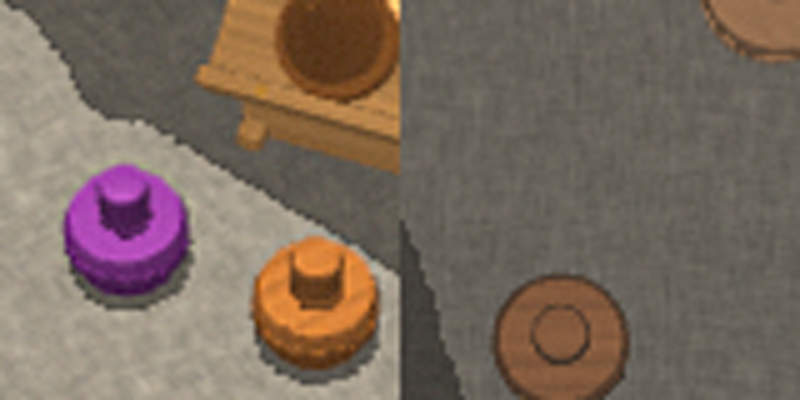

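Pot A stands upright on the table: its knob is at about scene (333,241) and top (312,226). Now pot B.

Emit:
arm_command([
  [[50, 0.07, -0.04, -0.3, 0], [50, 0, 0, -0.4, 0], [50, 0, 0, -0.3, 0], [50, 0, 0, -0.2, 0], [50, 0, 0, 0, 0], [20, 0, 0, 0, 0], [20, 0, 0, 0, 0], [20, 0, 0, 0, 0], [20, 0, 0, 0, 0], [20, 0, 0, 0, 0]],
], newtons=25)

```text
t: 7.8
eef_pos: [0.545, 0.2223, 0.0928]
tool_rot: [0.001, 0.42, 0.908, 0.001]
contact_force: [2.1, 0.1, 4.3]
gripper_width: 0.29
grasp_force: 27.3
```

```bash
python3 - <<'E'
from h import *
a=lambda u,v:(u-.4,v-.4)
print(onz('scene',a(333.4,241),.064),onz('top',a(312,226.6),.064))
# tin ring fit from knob positions
K=np.array([[.5625,-.2689],[.5022,-.2342],[.5013,-.3024],[.4437,-.1989],[.4438,-.2654]])
c=K[1]
for k in K: print(np.hypot(*(k-c)),np.degrees(np.arctan2(*(k-c)[::-1])))
E
```

```text
[0.56538411 0.11011549 0.064     ] [0.56414147 0.10835783 0.064     ]
0.06957140217071955 -29.91853529395785
0.0 0.0
0.0682059381579053 -90.7560587757507
0.0683252515546046 148.89242906233753
0.06621178142898741 -151.88679112394402
```

Pot A sits about 24 mm from the release point, so it was still tilted when let go and rocked upright on its foot edge. I'll use the same approach for B on a free spot, then regrasp both upright.

Emit:
arm_command([
  [[20, 0, 0, 0.3, 0], [20, 0, 0, 0.6, 0], [20, 0, 0, 0.3, 0], [20, 0.2, -0.5, 0, 0], [20, 0.3, -0.9, 0, 0], [20, 0.3, -0.9, 0, 0], [20, 0.3, -0.9, 0, 0], [20, 0.15, -0.4, -0.1, 0], [20, 0, -0.1, -0.4, 0], [20, 0, 0, -0.5, 0]],
])

```text
t: 9.05
eef_pos: [0.6194, -0.001, 0.1041]
tool_rot: [0.0, 0.42, 0.907, 0.0]
contact_force: [-0.8, 0.3, -1.2]
gripper_width: 0.294
grasp_force: 26.9
```

Emit:
arm_command([
  [[20, 0, 0, -0.4, 0], [20, 0, 0, -0.26, 0], [20, 0, 0, -0.13, 0], [20, 0, 0, 0, 0], [20, 0, 0, -0.01, 0], [20, 0, 0, -0.01, 0], [20, 0, 0, -0.01, 0], [20, 0, 0, 0, 0], [20, 0, 0, 0, 0], [20, 0, 0, 0, 0]],
])

```text
t: 10.3
eef_pos: [0.6192, 0.0001, 0.0549]
tool_rot: [-0.0, 0.42, 0.908, 0.0]
contact_force: [0.1, -0.7, -1.0]
gripper_width: 0.292
grasp_force: 26.9
```

Emit:
arm_command([
  [[20, 0, 0, -0.02, 0], [20, 0, 0, -0.02, 0], [20, 0, 0, -0.02, 0], [20, 0, 0, -0.02, 0], [20, 0, 0, 0, 0], [20, 0, 0, 0, 0], [20, 0, 0, 0, 0], [20, 0, 0, 0, 0], [20, 0, 0, 0, 0], [20, 0, 0, 0, 0]],
])

```text
t: 11.55
eef_pos: [0.6192, 0.0001, 0.0501]
tool_rot: [0.0, 0.42, 0.908, 0.0]
contact_force: [-0.6, -0.6, -0.6]
gripper_width: 0.29
grasp_force: 26.9
```

Emit:
arm_command([
  [[20, 0, 0, -0.02, 0], [20, 0, 0, -0.02, 0], [20, 0, 0, -0.02, 0], [20, 0, 0, 0, 0], [20, 0, 0, 0, 0], [20, 0, 0, 0, 0], [20, 0, 0, 0, 0], [20, 0, 0, 0, 0], [20, 0, 0, 0, 0], [20, 0, 0, 0, 0]],
])

```text
t: 12.8
eef_pos: [0.6194, 0.0, 0.0468]
tool_rot: [0.0, 0.42, 0.908, 0.0]
contact_force: [0.0, -0.2, 4.9]
gripper_width: 0.293
grasp_force: 27.3
```

Emit:
arm_command([
  [[50, 0, 0, 0, 0], [50, 0, 0, 0, 0], [50, 0, 0, 0.1, 0], [50, 0, 0, 0.6, 0], [50, 0, 0, 0.7, 0], [50, -0.11, 0.22, 0, 0], [50, -0.3, 0.6, 0, 0], [50, -0.3, 0.6, 0, 0], [50, -0.2, 0.4, 0, 0], [50, 0, 0, 0, 0]],
])

```text
t: 14.05
eef_pos: [0.5628, 0.1125, 0.1297]
tool_rot: [-0.001, 0.417, 0.909, -0.0]
contact_force: [0.8, 0.1, 0.1]
gripper_width: 0.588
grasp_force: 0.0
```

```bash
python3 - <<'E'
from h import *
o=get_obs();print(o['eef_pos'],o['gripper_width'],o['contact_force'])
snap('scene','s4.png');snap('top','t4.png')
print(proj('scene',[.60,.016,.064]),proj('top',[.60,.016,.064]))
a=cv2.imread('pics/s4.png')[230:310,260:340];b=cv2.imread('pics/t4.png')[180:260,300:380]
cv2.imwrite('pics/c4.png',cv2.resize(np.hstack([a,b]),None,fx=5,fy=5,interpolation=cv2.INTER_CUBIC))
E
```

```text
[0.56275349 0.11247732 0.12969736] 0.5879544748024758 [0.83483073 0.11403307 0.09589827]
[[305.98454104 267.92660742]] [[352.30508264 210.65139815]]
```

View pics/c4.png

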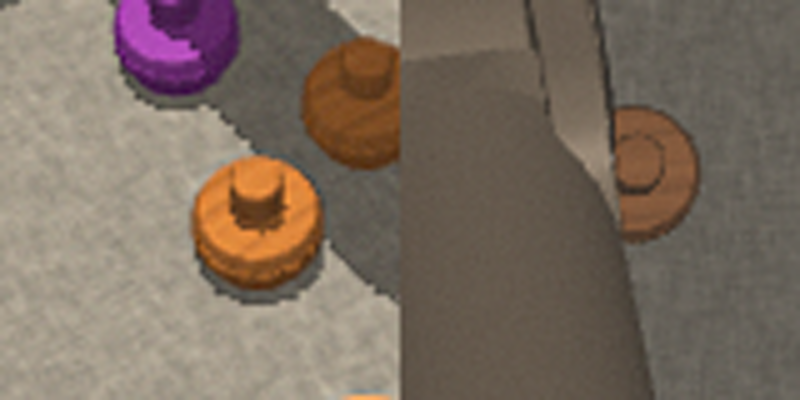

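Pot B is upright too: its knob is at scene (311,264) and top (347,212). Next I grasp A.

Emit:
arm_command([
  [[50, 0.033, -0.055, -0.5, 0], [50, 0, 0, -0.5, 0], [50, 0, 0, -0.3, 0], [50, 0, 0, -0.21, 0], [50, 0, 0, 0, 0], [20, 0, 0, 0, 0], [20, 0, 0, 0, 0], [20, 0, 0, 0, 0], [20, 0, 0, 0, 0], [20, 0, 0, 0, 0]],
], newtons=40)

```text
t: 15.4
eef_pos: [0.5675, 0.1062, 0.0408]
tool_rot: [0.001, 0.419, 0.908, 0.001]
contact_force: [0.1, 0.0, 6.4]
gripper_width: 0.29
grasp_force: 39.7
```

```bash
python3 - <<'E'
from h import *
print(onz('scene',(311.2,264),.064),onz('top',(347,212.2),.064),get_obs()['eef_pos'])
print(proj('top',[.5648,.1092,.064]),proj('scene',[.5648,.1092,.064]))
E
```

```text
[0.59673996 0.03186732 0.064     ] [0.59639769 0.02808584 0.064     ] [0.5674724  0.10621631 0.04082099]
[[311.22868676 225.90974057]] [[332.55189014 240.58435025]]
```

Emit:
arm_command([
  [[20, 0, 0, 0.4, 0], [20, 0, 0, 0.8, 0], [20, 0, -0.3, 0.3, 0], [20, 0, -0.8, 0, 0], [20, 0, -0.9, 0, 0], [20, 0, -0.9, 0, 0], [20, 0, -0.9, 0, 0], [20, -0.055, -0.9, 0, 0], [20, 0, -0.44, 0, 0], [20, 0, 0, 0, 0]],
])

```text
t: 16.65
eef_pos: [0.5613, -0.2065, 0.1293]
tool_rot: [-0.0, 0.422, 0.907, -0.001]
contact_force: [0.0, 0.4, -1.8]
gripper_width: 0.287
grasp_force: 39.7
```

Emit:
arm_command([
  [[20, 0, 0, 0, 0], [20, 0, 0, 0, 0], [20, 0, 0, 0, 0], [20, 0, 0, 0, 0], [20, 0, 0, 0, 0], [20, 0, 0, 0, 0], [20, 0, 0, 0, 0], [20, 0, 0, 0, 0], [20, 0, 0, 0, 0], [20, 0, 0, 0, 0]],
])

```text
t: 17.9
eef_pos: [0.5633, -0.2024, 0.1299]
tool_rot: [0.0, 0.42, 0.908, 0.0]
contact_force: [-0.9, -0.1, -1.0]
gripper_width: 0.288
grasp_force: 39.7
```

```bash
python3 - <<'E'
from h import *
o=get_obs();print(o['eef_pos'],o['contact_force'])
snap('scene','s5.png');
a=cv2.imread('pics/s5.png')[210:340,130:260]
cv2.imwrite('pics/c5.png',cv2.resize(a,None,fx=4.6,fy=4.6,interpolation=cv2.INTER_CUBIC))
E
```

```text
[ 0.56325676 -0.20244588  0.12990031] [-0.86299205 -0.0512061  -1.02342936]
```

View pics/c5.png

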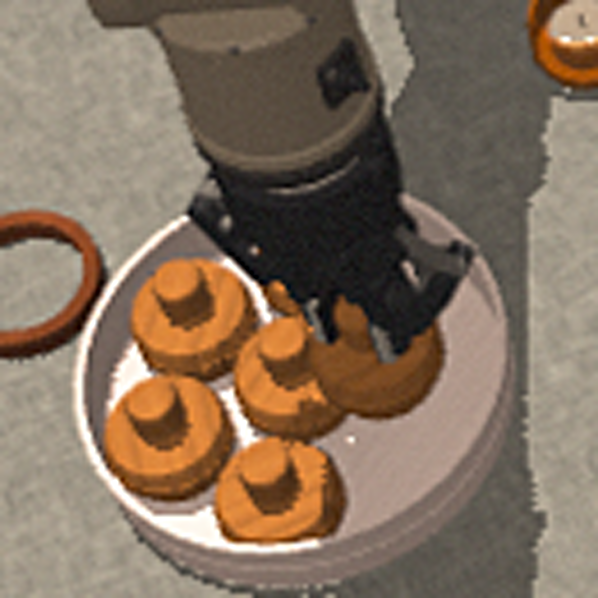

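Emit:
arm_command([
  [[20, 0.016, 0.016, -0.4, 0], [20, 0, 0, -0.3, 0], [20, 0, 0, -0.2, 0], [20, 0, 0, -0.15, 0], [20, 0, 0, -0.12, 0], [20, 0, 0, -0.1, 0], [20, 0, 0, -0.08, 0], [20, 0, 0, -0.03, 0], [20, 0, 0, 0, 0], [20, 0, 0, 0, 0]],
])

```text
t: 19.2
eef_pos: [0.5644, -0.2016, 0.0474]
tool_rot: [0.0, 0.42, 0.908, 0.0]
contact_force: [0.1, 0.1, -1.7]
gripper_width: 0.288
grasp_force: 39.7
```

Emit:
arm_command([
  [[20, 0, 0, -0.02, 0], [20, 0, 0, -0.02, 0], [20, 0, 0, -0.02, 0], [20, 0, 0, 0, 0], [20, 0, 0, 0, 0], [20, 0, 0, 0, 0], [20, 0, 0, 0, 0], [20, 0, 0, 0, 0], [20, 0, 0, 0, 0], [20, 0, 0, 0, 0]],
])

```text
t: 20.45
eef_pos: [0.5644, -0.2014, 0.0438]
tool_rot: [0.0, 0.419, 0.908, 0.0]
contact_force: [-1.5, -0.3, 4.4]
gripper_width: 0.29
grasp_force: 40.1
```

Emit:
arm_command([
  [[37, 0, 0, 0, 0], [37, 0, 0, 0, 0], [37, 0, 0, 0.1, 0], [37, 0, 0, 0.4, 0], [37, 0, 0, 0.8, 0], [50, 0.05, 0.46, 0.2, 0], [50, 0.12, 0.85, 0, 0], [50, 0.12, 0.85, 0, 0], [50, 0.12, 0.85, 0, 0], [50, 0.12, 0.85, 0, 0]],
])

```text
t: 21.7
eef_pos: [0.5962, 0.0317, 0.134]
tool_rot: [0.0, 0.42, 0.908, 0.0]
contact_force: [0.2, -0.9, 0.1]
gripper_width: 0.585
grasp_force: 0.0
```

Emit:
arm_command([
  [[50, 0, 0, 0, 0], [50, 0, 0, 0, 0], [50, 0, 0, 0, 0], [50, 0, 0, 0, 0], [50, 0, 0, -0.2, 0], [50, 0, 0, -0.2, 0], [50, 0, 0, 0, 0], [50, 0, 0, 0, 0], [50, 0, 0, 0, 0], [50, 0, 0, 0, 0]],
])

```text
t: 22.95
eef_pos: [0.5962, 0.0302, 0.1098]
tool_rot: [0.0, 0.419, 0.908, 0.0]
contact_force: [0.5, 1.7, 0.7]
gripper_width: 0.588
grasp_force: 0.0
```

Emit:
arm_command([
  [[50, 0, 0, -0.5, 0], [50, 0, 0, -0.4, 0], [50, 0, 0, -0.28, 0], [50, 0, 0, 0, 0], [50, 0, 0, 0, 0], [20, 0, 0, 0, 0], [20, 0, 0, 0, 0], [20, 0, 0, 0, 0], [20, 0, 0, 0, 0], [20, 0, 0, 0, 0]],
])

```text
t: 24.2
eef_pos: [0.5968, 0.0302, 0.0396]
tool_rot: [0.001, 0.42, 0.908, 0.001]
contact_force: [-0.1, -0.1, 6.8]
gripper_width: 0.289
grasp_force: 39.3
```

Emit:
arm_command([
  [[20, 0, 0, 0.4, 0], [20, 0, 0, 0.8, 0], [20, -0.17, -0.3, 0.3, 0], [20, -0.35, -0.7, 0, 0], [20, -0.35, -0.7, 0, 0], [20, -0.35, -0.7, 0, 0], [20, -0.35, -0.7, 0, 0], [20, 0, -0.1, 0, 0], [20, 0, 0, 0, 0], [20, 0, 0, 0, 0]],
])

```text
t: 25.45
eef_pos: [0.5025, -0.1603, 0.1286]
tool_rot: [-0.0, 0.418, 0.908, 0.0]
contact_force: [0.6, -0.5, -1.2]
gripper_width: 0.292
grasp_force: 39.7
```

```bash
python3 - <<'E'
from h import *
o=get_obs();print(o['eef_pos'],o['contact_force'],o['gripper_width'])
snap('scene','s6.png')
a=cv2.imread('pics/s6.png')[210:340,130:260]
cv2.imwrite('pics/c6.png',cv2.resize(a,None,fx=4.6,fy=4.6,interpolation=cv2.INTER_CUBIC))
E
```

```text
[ 0.50246639 -0.16033017  0.12856356] [ 0.57203516 -0.45481327 -1.16816284] 0.29167978819642243
```

View pics/c6.png

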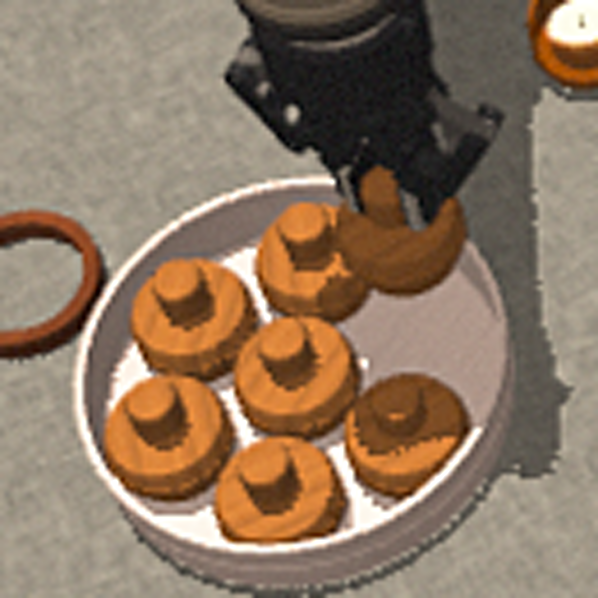

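Pot A stands flat in its place. The remaining gap is at upper right, bounded by the knobs at crop (307,218), (288,336) and (402,392).

```bash
python3 - <<'E'
from h import *
for q in[(307,218),(288,336),(402,392),(157,397),(268,457),(183,278)]:
    print(onz('scene',(q[0]/4.6+130-.4,q[1]/4.6+210-.4),.067))
E
```

```text
[ 0.44499202 -0.19441798  0.067     ]
[ 0.50487467 -0.22990067  0.067     ]
[ 0.56248985 -0.19369976  0.067     ]
[ 0.5045738 -0.2988943  0.067    ]
[ 0.56261725 -0.2644067   0.067     ]
[ 0.44683865 -0.26273635  0.067     ]
```

Emit:
arm_command([
  [[20, 0.008, -0.016, -0.4, 0], [20, 0, 0, -0.3, 0], [20, 0, 0, -0.2, 0], [20, 0, 0, -0.15, 0], [20, 0, 0, -0.12, 0], [20, 0, 0, -0.1, 0], [20, 0, 0, -0.08, 0], [20, 0, 0, -0.03, 0], [20, 0, 0, 0, 0], [20, 0, 0, 0, 0]],
])

```text
t: 26.75
eef_pos: [0.5025, -0.1629, 0.0461]
tool_rot: [0.0, 0.42, 0.908, 0.0]
contact_force: [-0.1, -0.7, -0.7]
gripper_width: 0.285
grasp_force: 39.7
```

Emit:
arm_command([
  [[20, 0, 0, -0.02, 0], [20, 0, 0, -0.02, 0], [20, 0, 0, -0.01, 0], [20, 0, 0, 0, 0], [20, 0, 0, 0, 0], [20, 0, 0, 0, 0], [20, 0, 0, 0, 0], [20, 0, 0, 0, 0], [20, 0, 0, 0, 0], [20, 0, 0, 0, 0]],
])

```text
t: 28.0
eef_pos: [0.5023, -0.1628, 0.0429]
tool_rot: [0.0, 0.42, 0.908, 0.0]
contact_force: [0.2, 0.6, -1.5]
gripper_width: 0.289
grasp_force: 39.7
```

Emit:
arm_command([
  [[20, 0, 0, -0.02, 0], [20, 0, 0, -0.01, 0], [20, 0, 0, 0, 0], [20, 0, 0, 0, 0], [20, 0, 0, 0, 0], [20, 0, 0, 0, 0], [20, 0, 0, 0, 0], [20, 0, 0, 0, 0], [20, 0, 0, 0, 0], [20, 0, 0, 0, 0]],
])

```text
t: 29.25
eef_pos: [0.5027, -0.1627, 0.0425]
tool_rot: [0.0, 0.42, 0.908, 0.001]
contact_force: [-4.5, 1.8, 15.9]
gripper_width: 0.286
grasp_force: 41.4
```

Emit:
arm_command([
  [[37, 0, 0, 0.02, 0], [37, 0, 0, 0, 0], [37, 0, 0, 0.1, 0], [37, 0, 0, 0.4, 0], [37, 0, 0, 0.8, 0], [50, 0, 0.6, 0.4, 0], [50, 0, 0.85, 0, 0], [50, 0, 0.85, 0, 0], [50, 0, 0.85, 0, 0], [50, 0, 0.5, 0, 0]],
])

```text
t: 30.5
eef_pos: [0.5021, 0.0591, 0.1446]
tool_rot: [-0.0, 0.418, 0.908, 0.0]
contact_force: [0.5, -0.3, 0.3]
gripper_width: 0.587
grasp_force: 0.0
```

```bash
python3 - <<'E'
from h import *
o=get_obs();print(o['eef_pos'],o['contact_force'])
snap('scene','s7.png');snap('top','t7.png')
a=cv2.imread('pics/s7.png')[230:350,130:260];b=cv2.imread('pics/t7.png')[195:315,395:525]
cv2.imwrite('pics/c7.png',cv2.resize(np.hstack([a,b]),None,fx=3,fy=3,interpolation=cv2.INTER_CUBIC))
E
```

```text
[0.50209255 0.05912568 0.14456642] [ 0.51022542 -0.31072445  0.25305699]
```

View pics/c7.png

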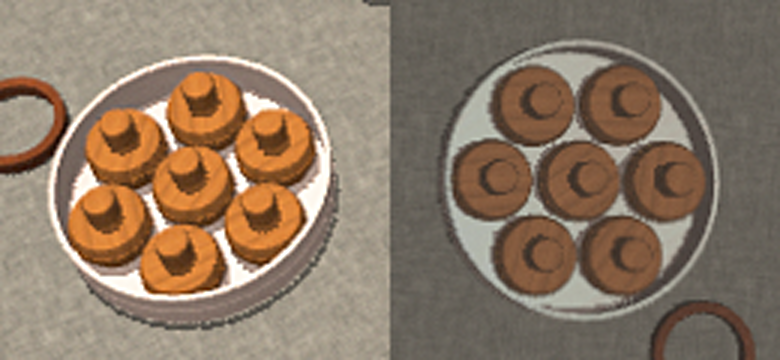

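Both views show all seven pots flat and upright in the tin, with one in the middle and six round it. The tree and the other goods were not touched.

```bash
python3 -c "
from station import job
print(job.hand_in())"
```

```text
the job is handed in; nothing more can be done
None
```

I set both pots from the stand in the tin, each lowered to the bottom before release; the last pictures show all seven flat and upright, one in the middle and six round it, and the job is handed in at about 31 s (both pots were first let go while tilted on the bare table, where they rocked upright before I regrasped them).

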